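Snug the gear-oil plug on the finishing machine

TASK

The filler plug on top of the shoe-finishing machine's gearbox has only been started by a turn: take the flat-blade key out of its wooden stand, set the blade in the plug's slot and turn the plug clockwise until its taper bites and it is snug, about half a newton-metre, without forcing it, or the casting cracks. Then put the key back upright in its stand, fully down, and leave everything else on the bench where it is.

Things in the scene. Friction and masses are not known exactly. Their poses are not given: they have to be found in the camera images.
- plug: Round steel tapered plug, 46 mm across, upright inside the bush ring, its top face 91 mm above the table, flush with the ring; origin on its axis 16 mm below its top face, z up. A straight slot 8 mm wide, 34 mm long, 12 mm deep, closed at both ends, runs along its x axis through the centre. Tightens clockwise seen from above and stays tight when left, springing back 0.2 rad at most; hardly sinks.
- plug_slot (a point): Centre of the slot at the plug's top face; x along the slot, z up. The plug runs nearly free (about 0.06 N m) for an unknown 0.2 to 1.2 rad; then the taper bites: the torque jumps to about 0.25 N m and climbs about 1.8 N m per rad of further turn. Snug is about 0.5 N m (0.4 to 0.7 is good); at about 0.9 N m the casting cracks. Blade play in the slot: about 0.1 rad either way.
- bush: Fixed dark steel ring round the plug, 68 mm outside, 49 mm inside, 16 mm high, on the gearbox top; origin on its axis at the gearbox top, 75 mm above the table. It does not turn. The taper proper is hidden inside; taper_mark is a point on it, 30 mm off the axis, which moves only when the taper has bitten and is wedged further.
- gearbox: Fixed green cast gearbox, 130 x 130 mm, 75 mm high (foot 165 mm square, 12 mm high), origin under its centre on the table, on the plug's axis. Along its +x lies a grey motor, 100 mm across, out to 225 mm from that axis, top 120 mm above the table; at its +y side a cork buffing wheel, 84 mm across.
- stand: Fixed dark wooden block, 75 x 75 x 40 mm, origin under its centre on the table. In its top a slot 33 mm along its x, 8 mm along its y, 28 mm deep, centred; the key stands in it.
- key: Loose flat-blade key, 0.16 kg, 121 mm tall, standing in the stand's slot (it may lean up to 5 degrees). Origin at the centre of the blade's lower edge, z up the shank; 12 mm above the table when home. Blade 28 mm along x, 5 mm thick along y, 34 mm tall; 14 mm round shank; from 66 to 121 mm up a wooden handle slab, 44 mm along x, 14 mm thick along y. Same after half a turn about z.
- key_handle (a point): Middle of the key's wooden handle, 93.5 mm above the blade's lower edge on the key's axis; axes as the key.
- polish_jar: Bystander: small amber glass jar with a dark lid, 52 mm across, 50 mm tall; leave it alone.
- padlock: Bystander: brass padlock standing upright, 38 x 18 mm, 60 mm tall; leave it alone.
- brush: Bystander: shoe brush tool lying on the table; leave it alone.
- tack_bowl: Bystander: aluminium bowl, 90 mm across; leave it alone.
Things that resemble listed ones, but are neither listed nor needed, are in the scene too. Leave any yellow look-alike of the stand alone. There is more than one size of the key; the one meant has the size given above.

How it is judged:
On the way, in this order (a step that is already met when the one before it is completed fails the run):
1. the key's blade is down in the plug's slot (horizontal distance between key and plug_slot below 0.005 m and z of key in the frame of plug_slot below -0.006 m and angle between key's own z axis and vertical below 0.15 rad), for 0.2 s.
2. with the key still in the slot, the plug is turned until it is snug (distance of taper_mark from where it was at the start of the episode above 0.0015 m and horizontal distance between key and plug_slot below 0.008 m and z of key in the frame of plug_slot below -0.003 m), for 0.2 s.
At the end, for the whole second after the job is handed in: The plug stays snug, wedged at least 0.05 rad past where its taper bites (about 0.35 N m or more). The key is released, at rest, upright within 0.15 rad, within 5 mm of the stand's centre and within 4 mm of the slot's floor. Bystanders are where they were (distance of taper_mark from where it was at the start of the episode above 0.0015 m and horizontal distance between key and stand below 0.005 m and z of key in the frame of stand below 0.016 m and angle between key's own z axis and vertical below 0.15 rad and linear speed of key below 0.02 m/s); the robot touches nothing.
It fails at once if the plug is forced: tightened beyond about 0.9 N m, the casting cracks (distance of taper_mark from where it was at the start of the episode above 0.011 m).
It fails at once if a bystander (jar, padlock, brush, bowl) is shoved more than 30 mm (distance of any of polish_jar, padlock, brush, tack_bowl from where it was at the start of the episode above 0.03 m).
It also fails if it takes over 64 s, if anything falls off the work surface, if the arm or the gripper's body presses on something with over 40 N, if the wrist force passes 120 N, or if a joint passes its speed limit or range.

ROBOT

A 6-joint arm with a two-finger parallel gripper is mounted at the origin on the work surface. World frame = base frame: x ahead of the robot, y to its left, z up, the work surface at z = 0. Lengths are in m, angles in rad, forces in N, time in s.
With the tool pointing down it reaches from about 0.25 to 0.775 m from the base axis. Payload 8.9 kg.
Tool frame: the origin (TCP) lies between the finger pads; the fingertips stand 14 mm ahead of it and the grasp point (between the pads) lies 5 mm behind it (env.tip_extent is the distance from the TCP to the fingertips, in m); z points along the fingers, x is the direction in which the jaws open and shut, and the axes are right-handed (so a half turn about z gives the same grasp; the last joint's range is limited). The gripper opens to 85 mm and grips with 20 to 120 N. Pads are 22 mm wide; open, the fingers measure 114 mm over their backs; the gripper's body (76 mm by 85 mm) begins 54 mm behind the grasp point. The pads swing forward as they close: fully open they stand 13 mm farther back than shut.
Start: joints at [-1.366, 0.291, -0.153, 1.127, 0, 1.431], TCP at [0.177, -0.494, 0.245] pointing down, gripper open.
Joint ranges: [-2.52, 2.52], [-0.91, 1.74], [-1.3, 1.37], [-1.96, 2.02], [-1.52, 1.47], [-3.14, 3.14]. Speed limits (rad/s): [2.22, 2.22, 2.79, 3.14, 3.14, 3.14].

INTERFACE

Orientations are given as a unit quaternion [x, y, z, w].
In Python, from plant import env gives the robot as it stands. The module is installed in compiled form; this text tells all that it offers.
- The arm moves only by the shell command python3 -m pendant 'ROWS' [OPENING]. ROWS is JSON, a list of rows, each an object with "translation": the shift along the tool's x, y, z in m, a list of three; "twist": the turn, a rotation vector about the tool's x, y, z in rad, a list of three. A call has 1 to 5 rows; each row is the pose to reach, as a shift and turn from the pose commanded when the call began, along the tool's axes at that moment; what a row does not reach only later rows make up. A row lasts 1/12 s, in which the tool goes at most 41.7 mm and 7.16 degrees, less where a joint would pass 70% of its speed; a pose out of reach is approached as far as the arm can. A call with a gripper value outside its range is refused whole. OPENING is the finger opening in m, from 0 to 0.0854, set as the call begins (- or left out, the last holds). The fingers move at their own pace and stop on an object; the grip force is fixed at half the most. Time passes only in rows, so rows that repeat a pose let the fingers close. It gives the time, the measured TCP pose, the force and the opening at its end, in the units of the state.
- env.sense(): the state, without advancing time (a new reading comes with each control period).
- env.snapshot(name): name is "scene" or "top" or "wrist"; returns a dict with "image" (384x512x3 uint8, red, green, blue), "intrinsics" (3x3 intrinsics, pixels), "k1" (the pictures are not rectified: a ray, as slopes to the right and down, at radius r is drawn at 1 + k1 r^2 times it, then the intrinsics apply), "R" (3x3) and "t" (3): a world point X has camera coordinates R X + t. Camera axes: x right, y down, z forward; pixel columns grow to the right and rows downward; lengths in m; the calibration is good to about 2 mm. A picture is of the moment at which its call begins. There is no depth.
- env.finish_job(): hands the job in, once; it reports no verdict.
Trained networks look in a picture, given as the dict that the camera call returned (one of the last four; its "shot" number tells which), for a name from the list of things; names that differ only in an ending like _2 or _b are one class to them, and where a whole thing is asked for, a point or a joint stands for the part that bears it (a point fixed in the world has none). Each returns a list of dicts, best first, with "confidence" (0 to 1); they miss things now and then, are a little off and sometimes report something else, mostly with a low value. They report only what shows in the picture. A call takes as long as a camera call. They do not tell look-alikes from the thing itself.
- env.spot_in(picture, query): "box" ([left, top, width, height] in pixels, round what is visible of it).
The state is a dict: "time": time; "joint_positions": joint angles; "qvel": joint speeds; "tau": joint torques, N m; "position": TCP position; "ee_rot": TCP orientation; "wrist_force": force on the tool from outside, world axes, zero at the start; "torque": the same for the moment, N m; "gripper_width": opening from 0.0 (shut) to 1.0 (fully open).
Only numpy, scipy, OpenCV 4.12 (cv2) and the standard library are available. Lean on these libraries where they do the work, as an engineer would, in place of code of your own. Each camera call takes 0.05 s, during which the arm holds its last target. There are 200 camera calls.

## Working session

There is one attempt and no reset: what is moved stays moved. The work goes in short steps, Python scripts to look and compute and a shell command to move; the robot and the scene stay as the last step left them, time stands still between calls to the robot, and variables do not carry over. Pictures are saved under pics/ and viewed, about 8 in all and at most 12, crops included, and the job is handed in when it is done.

```bash
mkdir -p pics
cat > h.py <<'E'
import numpy as np, cv2
from plant import env
from scipy.spatial.transform import Rotation as Rn
def ray(p,u,v):
    K=p["intrinsics"]; a=np.array([(u-K[0][2])/K[0][0],(v-K[1][2])/K[1][1]]); s=a.copy()
    for _ in range(20): s=a/(1+p["k1"]*(s@s))
    R=np.array(p["R"]);t=np.array(p["t"])
    return -R.T@t, R.T@np.array([s[0],s[1],1])
def atz(p,u,v,z):
    c,d=ray(p,u,v); return c+d*(z-c[2])/d[2]
def proj(p,X):
    c=np.array(p["R"])@np.array(X)+np.array(p["t"]); s=c[:2]/c[2]; s=s*(1+p["k1"]*(s@s)); K=np.array(p["intrinsics"])
    return K[:2,:2]@s+K[:2,2]
def save(p,n,crop=None,f=1):
    im=cv2.cvtColor(np.array(p["image"]),cv2.COLOR_RGB2BGR)
    if crop: x,y,w,h=crop; im=im[y:y+h,x:x+w]
    cv2.imwrite(n,cv2.resize(im,None,fx=f,fy=f,interpolation=cv2.INTER_CUBIC))
E
python3 - <<'E'
from h import *
ims=[]
for n in ["scene","top"]:
    p=env.snapshot(n); c=-np.array(p["R"]).T@p["t"]; print(n,c,p["intrinsics"][0][0])
    ims.append(p)
    for q in ["plug","bush","gearbox","stand","key","key_handle","polish_jar","padlock","brush","tack_bowl"]:
        for d in env.spot_in(p,q)[:4]: 
            b=d["box"]; print(q,np.round(b),round(d["confidence"],2), np.round(atz(p,b[0]+b[2]/2,b[1]+b[3]/2,.09),3))
a=np.vstack([np.array(i["image"]) for i in ims])
for i,n in zip(ims,"st"): save(i,f"pics/{n}0.png",None,1.5)
s=env.sense(); print(s)
E
```

```text
scene [ 1.07448986 -0.4564538   0.48000766] 373.74783797962556
plug [286. 157.  18.   9.] 0.42 [0.529 0.076 0.09 ]
bush [282. 154.  32.  17.] 0.86 [0.535 0.078 0.09 ]
bush [214. 174.  14.  24.] 0.64 [ 0.515 -0.114  0.09 ]
gearbox [248. 146. 149.  75.] 0.57 [0.634 0.055 0.09 ]
stand [308. 229.  60.  49.] 0.61 [ 0.799 -0.086  0.09 ]
stand [180. 198.  47.  45.] 0.55 [ 0.595 -0.206  0.09 ]
key [116. 163.  39.  87.] 0.82 [ 0.477 -0.283  0.09 ]
key [196. 168.  16.  50.] 0.66 [ 0.515 -0.155  0.09 ]
key_handle [194. 170.  17.  45.] 0.96 [ 0.514 -0.159  0.09 ]
polish_jar [259. 208.  23.  35.] 0.86 [ 0.677 -0.12   0.09 ]
polish_jar [180. 201.  50.  40.] 0.33 [ 0.597 -0.205  0.09 ]
padlock [213. 176.  15.  24.] 0.71 [ 0.521 -0.12   0.09 ]
brush [224. 242.  32.  88.] 0.63 [ 0.761 -0.244  0.09 ]
brush [ 94. 268.  56.  47.] 0.39 [ 0.668 -0.383  0.09 ]
tack_bowl [ 96. 266.  54.  44.] 0.59 [ 0.663 -0.38   0.09 ]
tack_bowl [226. 240.  33.  91.] 0.56 [ 0.762 -0.242  0.09 ]
top [ 0.36880995 -0.10360418  1.10654302] 473.16911215701435
plug [157. 204.  21.  19.] 0.63 [0.515 0.09  0.09 ]
bush [156. 199.  
[... 649 characters left out ...]
91 -0.355  0.09 ]
{'time': 1.1, 'joint_positions': array([-1.36631663e+00,  2.90704939e-01, -1.53420763e-01,  1.12666616e+00,
       -1.02798358e-06,  1.43148907e+00]), 'qvel': array([ 0.00047981, -0.00141045, -0.00058849,  0.00084543, -0.00064419,
        0.00026704]), 'tau': array([-9.79004981e-04, -5.37034106e+01,  3.31644094e+01,  1.60475771e-03,
       -3.54798458e-04,  1.32011002e-05]), 'position': array([ 0.17695388, -0.4942815 ,  0.24529478]), 'ee_rot': array([ 8.17635266e-01, -5.75736547e-01,  1.27870667e-06,  1.90229345e-06]), 'wrist_force': array([ 0.17602839,  0.42653428, -1.78895609]), 'torque': array([-0.02907752,  0.03457963,  0.03916227]), 'gripper_width': 1.0012370919613671}
```

View pics/s0.png

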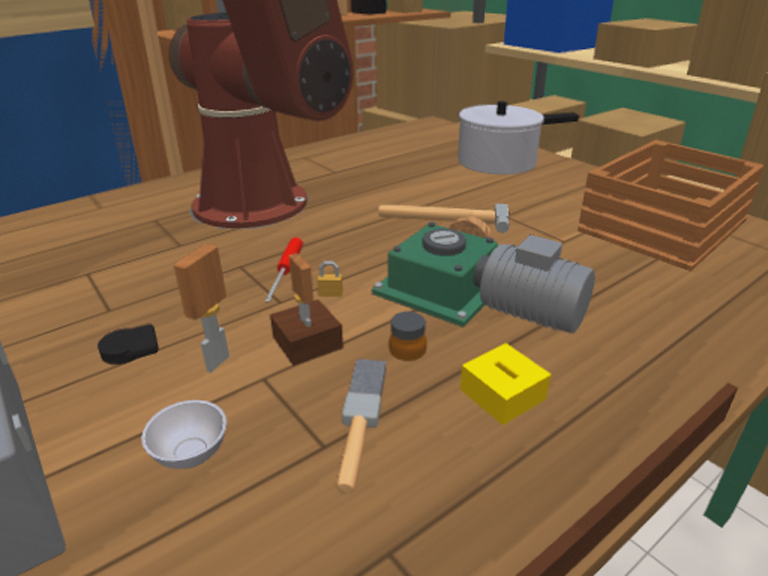

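View pics/t0.png

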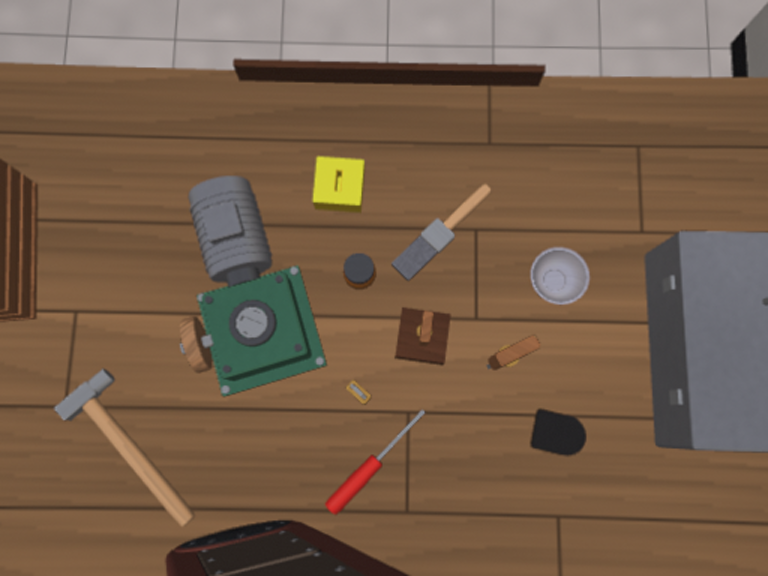

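The scene view shows the dark stand with the small key at about (305,300), with a larger look-alike key beside it at (203,310). In the top view the stand is at (424,336), the key handle at (426,326), and the plug at (252,322) with its slot tilted a little. I'll work out positions from these and move over the key.

Run:
```python
from h import *
p=env.snapshot("top")
for n,u,v,z in [("standtop",424,336,.04),("handletop",427,320,.133),("plug",252,322,.091),("sA",404,308,.04),("sB",450,313,.04),("sC",443,364,.04),("sD",395,357,.04),("gA",202,297,.012),("gB",295,268,.012),("gC",326,363,.012),("gD",224,393,.012)]:
    print(n,np.round(atz(p,u/1.5,v/1.5,z),4))
save(p,"pics/t1.png",(125,165,180,90),4.4)
w=env.snapshot("wrist"); R=np.array(w["R"]); T=Rn.from_quat(env.sense()["ee_rot"]).as_matrix()
print("cam in tool",T.T@(-R.T@w["t"]-env.sense()["position"]), (R@T).round(3), w["intrinsics"][0][0])
print(T.round(3))
```

```text
standtop [ 0.5031 -0.1623  0.04  ]
handletop [ 0.5137 -0.1611  0.133 ]
plug [0.512  0.0885 0.091 ]
sA [ 0.5453 -0.1314  0.04  ]
sB [ 0.539  -0.2014  0.04  ]
sC [ 0.4615 -0.1911  0.04  ]
sD [ 0.4705 -0.119   0.04  ]
gA [0.561  0.1833 0.012 ]
gB [0.6104 0.0407 0.012 ]
gC [ 0.4619 -0.0135  0.012 ]
gD [0.4137 0.1395 0.012 ]
cam in tool [ 0.00072608 -0.0792509  -0.12867711] [[ 1.    -0.    -0.001]
 [ 0.     0.95  -0.311]
 [ 0.001  0.311  0.95 ]] 274.6198790853749
[[ 0.337 -0.941  0.   ]
 [-0.941 -0.337  0.   ]
 [-0.    -0.    -1.   ]]
```

View pics/t1.png

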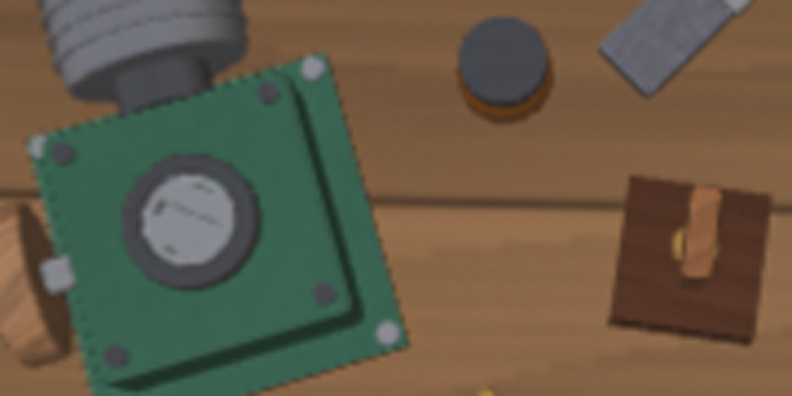

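The plug axis is at about (0.512, 0.088), which both the foot corners and the ring give. The stand is at (0.504, −0.161) with yaw about −7°. The plug slot is at about 74°. The key leans about 5° towards +x. Next I move above the stand.

```bash
python3 -m pendant '[{"translation":[-0.017,-0.035,0],"twist":[0,0,0]},{"translation":[-0.034,-0.07,0],"twist":[0,0,0]},{"translation":[-0.051,-0.105,0],"twist":[0,0,0]},{"translation":[-0.068,-0.14,0],"twist":[0,0,0]},{"translation":[-0.085,-0.175,-0.005],"twist":[0,0,0]}]' 0.06
python3 -m pendant '[{"translation":[-0.017,-0.035,0],"twist":[0,0,0]},{"translation":[-0.034,-0.07,0],"twist":[0,0,0]},{"translation":[-0.051,-0.105,0],"twist":[0,0,0]},{"translation":[-0.068,-0.14,0],"twist":[0,0,0]},{"translation":[-0.085,-0.175,-0.005],"twist":[0,0,0]}]'
python3 -m pendant '[{"translation":[-0.017,-0.035,0],"twist":[0,0,-0.12]},{"translation":[-0.033,-0.071,0],"twist":[0,0,-0.24]},{"translation":[-0.033,-0.071,0],"twist":[0,0,-0.36]},{"translation":[-0.033,-0.071,0],"twist":[0,0,-0.48]},{"translation":[-0.033,-0.071,0],"twist":[0,0,-0.6]}]'
python3 -m pendant '[{"translation":[0,0,0],"twist":[0,0,-0.12]},{"translation":[0,0,0],"twist":[0,0,-0.24]},{"translation":[0,0,0],"twist":[0,0,-0.36]},{"translation":[0,0,0],"twist":[0,0,-0.48]},{"translation":[0,0,0],"twist":[0,0,-0.6]}]'
```

```text
time: 1.62
position: [0.3137, -0.3535, 0.2498]
ee_rot: [0.817, -0.576, -0.0, -0.0]
wrist_force: [0.0, -0.7, -0.4]
gripper_width: 0.702
time: 2.03
position: [0.4499, -0.2143, 0.2549]
ee_rot: [0.818, -0.576, -0.0, 0.0]
wrist_force: [-0.0, -1.0, 0.5]
gripper_width: 0.708
time: 2.45
position: [0.5054, -0.1603, 0.2551]
ee_rot: [0.952, -0.305, -0.0, 0.0]
wrist_force: [-0.9, -0.8, -0.3]
gripper_width: 0.709
time: 2.87
position: [0.5049, -0.1612, 0.2553]
ee_rot: [1.0, -0.011, 0.0, 0.0]
wrist_force: [0.1, -0.7, -0.1]
gripper_width: 0.703
```

```bash
python3 -m pendant '[{"translation":[0,0,0],"twist":[0,0,-0.12]},{"translation":[0,0,0],"twist":[0,0,-0.24]},{"translation":[0,0,0],"twist":[0,0,-0.36]},{"translation":[0,0,0],"twist":[0,0,-0.48]},{"translation":[0,0,0],"twist":[0,0,-0.6]}]'
python3 -m pendant '[{"translation":[0,0,0],"twist":[0,0,-0.12]},{"translation":[0,0,0],"twist":[0,0,-0.24]},{"translation":[0,0,0],"twist":[0,0,-0.36]},{"translation":[0,0,0],"twist":[0,0,-0.48]},{"translation":[0,0,0],"twist":[0,0,-0.6]}]'
python3 -m pendant '[{"translation":[0,0,0],"twist":[0,0,-0.12]},{"translation":[0,0,0],"twist":[0,0,-0.24]},{"translation":[0,0,0],"twist":[0,0,-0.27]},{"translation":[0,0,0],"twist":[0,0,-0.27]}]'
python3 - <<'E'
from h import *
w=env.snapshot("wrist"); save(w,"pics/w1.png",None,1.55)
np.save("w1.npy",w,allow_pickle=True)
s=env.sense(); print(s["position"],Rn.from_quat(s["ee_rot"]).as_matrix().round(3))
print(proj(w,[.504,-.161,.04]),proj(w,[.504,-.161,.012]))
for q in ["key","key_handle","stand"]:
  for d in env.spot_in(w,q)[:3]: print(q,d)
E
```

```text
time: 3.28
position: [0.5049, -0.1612, 0.2553]
ee_rot: [0.958, 0.285, 0.0, -0.0]
wrist_force: [0.0, -0.9, 0.9]
gripper_width: 0.701
time: 3.7
position: [0.5049, -0.1612, 0.2553]
ee_rot: [0.831, 0.556, -0.0, 0.0]
wrist_force: [0.3, -0.1, 0.3]
gripper_width: 0.699
time: 4.03
position: [0.5049, -0.1612, 0.2553]
ee_rot: [0.75, 0.661, 0.0, -0.0]
wrist_force: [-0.1, 0.4, 0.5]
gripper_width: 0.703
[ 0.50488355 -0.16123565  0.25527676] [[ 0.128  0.992 -0.   ]
 [ 0.992 -0.128  0.   ]
 [ 0.    -0.    -1.   ]]
[257.69073922 165.57392974] [257.63867753 161.01161567]
key {'box': [248.7, 155.6, 20.4, 52.4], 'confidence': 0.8}
key {'box': [80.4, 136.8, 105.3, 70.0], 'confidence': 0.61}
key_handle {'box': [82.0, 135.2, 99.2, 73.4], 'confidence': 0.88}
key_handle {'box': [249.3, 157.9, 20.5, 52.9], 'confidence': 0.67}
key_handle {'box': [309.5, 70.6, 31.2, 30.5], 'confidence': 0.28}
stand {'box': [227.9, 135.1, 63.6, 64.3], 'confidence': 0.78}
stand {'box': [360.0, 271.5, 24.8, 19.6], 'confidence': 0.51}
```

View pics/w1.png

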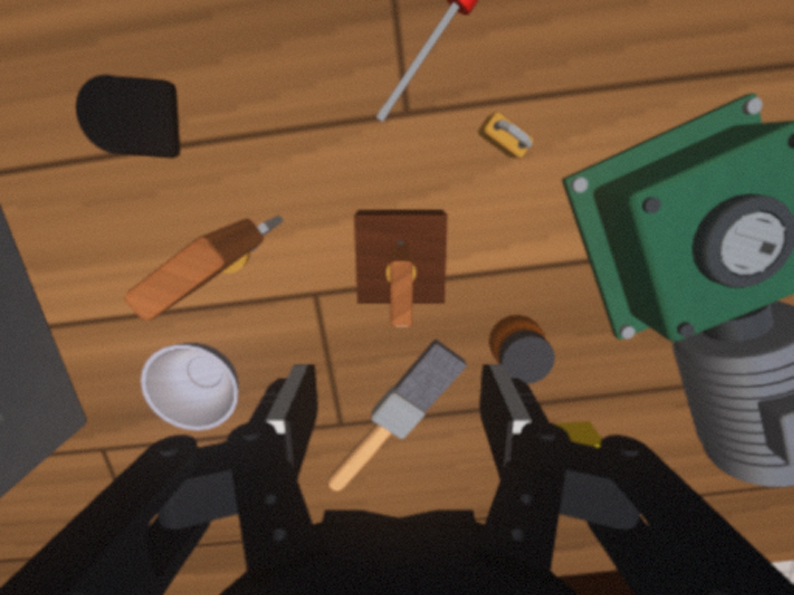

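The wrist view is square to the stand, whose top centre is at (402,257). The key handle's far top edge is at (401,326) and its collar at (401,272), so it leans along +x only. I solve for the lean next.

Run:
```python
from h import *
w=np.load("w1.npy",allow_pickle=True).item()
st=np.mean([atz(w,u/1.55,v/1.55,.04) for u,v in [(358,212),(447,213),(445,302),(357,303)]],0); print("stand",st)
h=atz(w,401/1.55,326/1.55,.13); print("top far",h, atz(w,401/1.55,272/1.55,.07))
for th in np.radians([0,2,3,4,5,6]):
  for dx in (-.002,0,.002):
    b=np.array([st[0]+dx,st[1],.012]); a=np.array([np.sin(th),0,np.cos(th)]);q=np.array([np.cos(th),0,-np.sin(th)])
    print(round(np.degrees(th)),dx,(proj(w,b+.121*a+.022*q)*1.55).round(1),(proj(w,b+.121*a-.022*q)*1.55).round(1),(proj(w,b+.063*a)*1.55).round(1), (b+.0935*a).round(4))
```

```text
stand [ 0.50620008 -0.15935524  0.04      ]
top far [ 0.52883314 -0.16332548  0.13      ] [ 0.50919119 -0.16051538  0.07      ]
0 -0.002 [406.7 323.2] [398.  255.8] [401.8 267.1] [ 0.5042 -0.1594  0.1055]
0 0 [407.1 326.1] [398.4 259. ] [402.1 269.7] [ 0.5062 -0.1594  0.1055]
0 0.002 [407.5 329. ] [398.8 262.2] [402.4 272.3] [ 0.5082 -0.1594  0.1055]
2 -0.002 [407.5 328.8] [398.9 262.9] [402.1 269.9] [ 0.5075 -0.1594  0.1054]
2 0 [407.9 331.7] [399.3 266.1] [402.4 272.5] [ 0.5095 -0.1594  0.1054]
2 0.002 [408.2 334.6] [399.7 269.3] [402.8 275.1] [ 0.5115 -0.1594  0.1054]
3 -0.002 [407.9 331.5] [399.3 266.4] [402.3 271.3] [ 0.5091 -0.1594  0.1054]
3 0 [408.2 334.4] [399.7 269.6] [402.6 273.9] [ 0.5111 -0.1594  0.1054]
3 0.002 [408.6 337.2] [400.2 272.8] [402.9 276.4] [ 0.5131 -0.1594  0.1054]
4 -0.002 [408.2 334.2] [399.8 269.9] [402.5 272.7] [ 0.5107 -0.1594  0.1053]
4 0 [408.6 337. ] [400.2 273.1] [402.8 275.3] [ 0.5127 -0.1594  0.1053]
4 0.002 [409.  339.8] [400.6 276.2] [403.1 277.8] [ 0.5147 -0.1594  0.1053]
5 -0.002 [408.6 336.8] [400.2 273.4] [402.7 274.1] [ 0.5123 -0.1594  0.1051]
5 0 [409.  339.6] [400.6 276.5] [403.  276.6] [ 0.5143 -0.1594  0.1051]
5 0.002 [409.3 342.4] [401.  279.7] [403.3 279.2] [ 0.5163 -0.1594  0.1051]
6 -0.002 [408.9 339.3] [400.7 276.8] [402.8 275.4] [ 0.514  -0.1594  0.105 ]
6 0 [409.3 342.1] [401.1 280. ] [403.2 278. ] [ 0.516  -0.1594  0.105 ]
6 0.002 [409.7 344.9] [401.5 283.1] [403.5 280.5] [ 0.518  -0.1594  0.105 ]
```

The key is essentially upright (0–1°), with its handle centre at about (0.506, −0.160). I descend and grip.

```bash
python3 -m pendant '[{"translation":[0.001,0.001,0.035],"twist":[0,0,0]},{"translation":[0.001,0.001,0.07],"twist":[0,0,0]},{"translation":[0.001,0.001,0.1],"twist":[0,0,0]},{"translation":[0.001,0.001,0.125],"twist":[0,0,0]},{"translation":[0.001,0.001,0.14],"twist":[0,0,0]}]' 0.05
python3 -m pendant '[{"translation":[0,0,0.01],"twist":[0,0,0]},{"translation":[0,0,0.015],"twist":[0,0,0]},{"translation":[0,0,0.015],"twist":[0,0,0]}]'
python3 -m pendant '[{"translation":[0,0,0],"twist":[0,0,0]},{"translation":[0,0,0],"twist":[0,0,0]},{"translation":[0,0,0],"twist":[0,0,0]},{"translation":[0,0,0],"twist":[0,0,0]},{"translation":[0,0,0],"twist":[0,0,0]}]' 0.0
python3 -m pendant '[{"translation":[0,0,0],"twist":[0,0,0]},{"translation":[0,0,0],"twist":[0,0,0]}]'
python3 -c "
from h import *
s=env.sense();print(s['wrist_force'],s['torque'],s['gripper_width'])"
```

```text
time: 4.65
position: [0.5046, -0.1597, 0.1126]
ee_rot: [0.751, 0.66, -0.001, -0.001]
wrist_force: [0.7, -0.2, -0.6]
gripper_width: 0.581
time: 4.9
position: [0.5058, -0.1603, 0.0998]
ee_rot: [0.751, 0.66, -0.0, -0.0]
wrist_force: [-0.4, -1.2, -0.6]
gripper_width: 0.585
time: 5.32
position: [0.5068, -0.1604, 0.1014]
ee_rot: [0.751, 0.661, 0.001, 0.001]
wrist_force: [-0.7, 0.3, 5.9]
gripper_width: 0.158
time: 5.48
position: [0.5068, -0.1604, 0.1014]
ee_rot: [0.751, 0.661, 0.001, 0.001]
wrist_force: [-1.2, 1.6, 6.5]
gripper_width: 0.156
[-1.19204646  1.64305193  6.54471671] [ 0.52623677  0.00586448 -0.06271784] 0.15637083676374167
```

```bash
python3 -m pendant '[{"translation":[0,0,-0.01],"twist":[0,0,0]},{"translation":[0,0,-0.025],"twist":[0,0,0]},{"translation":[0,0,-0.05],"twist":[0,0,0]},{"translation":[0,0,-0.08],"twist":[0,0,0]},{"translation":[0,0,-0.115],"twist":[0,0,0]}]'
python3 -m pendant '[{"translation":[0,0,-0.005],"twist":[0,0,0]},{"translation":[0,0,-0.005],"twist":[0,0,0]},{"translation":[0,0,-0.005],"twist":[0,0,0]}]'
python3 - <<'E'
from h import *
s=env.sense();print(s['wrist_force'],s['torque'],s['gripper_width'])
w=env.snapshot("scene"); save(w,"pics/s2.png",(90,100,240,180),3.3)
E
```

```text
time: 5.9
position: [0.505, -0.16, 0.2163]
ee_rot: [0.751, 0.66, -0.001, -0.001]
wrist_force: [1.6, -0.5, -2.3]
gripper_width: 0.151
time: 6.15
position: [0.5059, -0.1604, 0.2203]
ee_rot: [0.751, 0.66, 0.0, 0.0]
wrist_force: [0.2, 0.4, -2.4]
gripper_width: 0.159
[ 0.23095481  0.44265432 -2.36180407] [-0.00652807 -0.00122672 -0.0059569 ] 0.1588595680153183
```

View pics/s2.png

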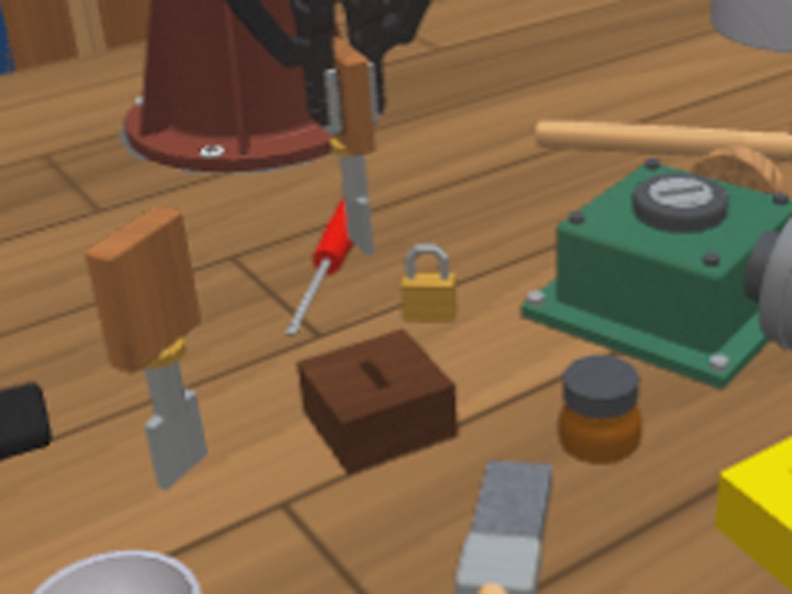

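The key (355,150) is lifted clear and the stand slot is empty. I check its tilt in the grip against an upright model.

```bash
python3 - <<'E'
from h import *
w=env.snapshot("scene")
s=env.sense(); T=Rn.from_quat(s["ee_rot"]).as_matrix(); P=s["position"]
f=lambda X:((proj(w,X)-[90,100])*3.3).round(1)
c=P-T[:,2]*.005
for th in np.radians([-6,-3,0,3,6]):
  a=np.cos(th)*(-T[:,2])+np.sin(th)*T[:,1]; q=np.cos(th)*T[:,1]+np.sin(th)*T[:,2]
  b=c-.0935*a
  print(np.degrees(th),"top+-",f(b+.121*a+.022*q),f(b+.121*a-.022*q),"bot of blade +-",f(b+.014*q),f(b-.014*q),"bladetop",f(b+.034*a+.014*q))
E
python3 -c "
import cv2;i=cv2.imread('pics/s2.png')[20:290,290:430];cv2.imwrite('pics/s2c.png',cv2.resize(i,None,fx=2.2,fy=2.2))"
```

```text
-6.000000000000001 top+- [350.5  53.8] [320.8  38.1] bot of blade +- [372.1 257.7] [353.6 241.9] bladetop [364.8 202.6]
-3.0000000000000004 top+- [351.8  56.5] [321.5  36.6] bot of blade +- [368.9 255.8] [350.3 237.9] bladetop [362.8 202. ]
0.0 top+- [353.1  59.4] [322.2  35.3] bot of blade +- [365.6 253.5] [347.  233.6] bladetop [360.7 201.1]
3.0000000000000004 top+- [354.3  62.4] [323.   34.1] bot of blade +- [362.4 250.8] [343.8 229. ] bladetop [358.6 200. ]
6.000000000000001 top+- [355.5  65.4] [323.8  33.1] bot of blade +- [359.1 247.8] [340.5 224.1] bladetop [356.5 198.6]
```

View pics/s2c.png

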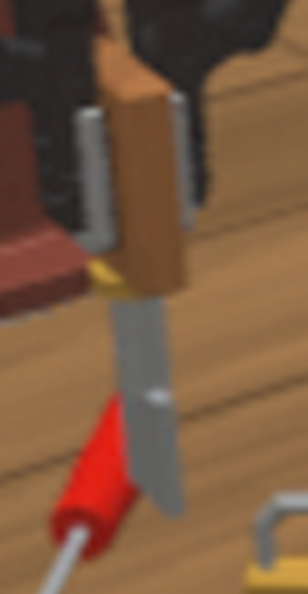

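The tilt is within about 2°. I carry the key over the plug, turn it to the slot's angle and look from close by.

```bash
python3 -m pendant '[{"translation":[0.035,-0.004,0],"twist":[0,0,0]},{"translation":[0.07,-0.008,0],"twist":[0,0,0]},{"translation":[0.105,-0.011,0],"twist":[0,0,0]},{"translation":[0.14,-0.015,0],"twist":[0,0,0]},{"translation":[0.175,-0.019,0],"twist":[0,0,0]}]'
python3 -m pendant '[{"translation":[0.035,-0.004,0],"twist":[0,0,-0.12]},{"translation":[0.071,-0.007,0],"twist":[0,0,-0.24]},{"translation":[0.071,-0.007,0],"twist":[0,0,-0.36]},{"translation":[0.071,-0.007,0],"twist":[0,0,-0.48]},{"translation":[0.071,-0.007,0],"twist":[0,0,-0.6]}]'
python3 -m pendant '[{"translation":[0,0,0],"twist":[0,0,-0.12]},{"translation":[0,0,0],"twist":[0,0,-0.24]},{"translation":[0,0,0],"twist":[0,0,-0.36]},{"translation":[0,0,0],"twist":[0,0,-0.48]},{"translation":[0,0,0],"twist":[0,0,-0.6]}]'
python3 -m pendant '[{"translation":[0,0,0.005],"twist":[0,0,-0.12]},{"translation":[0,0,0.012],"twist":[0,0,-0.22]},{"translation":[0,0,0.012],"twist":[0,0,-0.22]},{"translation":[0,0,0.012],"twist":[0,0,-0.22]}]'
python3 - <<'E'
from h import *
w=env.snapshot("wrist"); np.save("w2.npy",w,allow_pickle=True)
s=env.sense(); print(s["position"],Rn.from_quat(s["ee_rot"]).as_matrix().round(3))
u=proj(w,[.512,.088,.091]); print(u)
x,y=int(u[0])-80,max(0,int(u[1])-60); print(x,y)
save(w,"pics/w2.png",(x,y,160,120),5)
t=env.snapshot("top"); u=proj(t,[.512,.088,.091]); print(u)
np.save("t2.npy",t,allow_pickle=True)
E
```

```text
time: 6.67
position: [0.5083, 0.0172, 0.2188]
ee_rot: [0.751, 0.66, -0.001, -0.001]
wrist_force: [1.3, -0.0, -0.8]
gripper_width: 0.157
time: 7.08
position: [0.5105, 0.0878, 0.2187]
ee_rot: [0.519, 0.855, -0.001, -0.001]
wrist_force: [-0.5, 0.4, -1.2]
gripper_width: 0.159
time: 7.5
position: [0.5106, 0.0869, 0.2187]
ee_rot: [0.244, 0.97, -0.0, -0.001]
wrist_force: [0.1, -0.8, -1.9]
gripper_width: 0.152
time: 7.83
position: [0.5106, 0.0868, 0.207]
ee_rot: [0.14, 0.99, -0.0, -0.001]
wrist_force: [0.6, -0.1, -1.7]
gripper_width: 0.151
[0.51103942 0.08686321 0.20759502] [[-0.96   0.279 -0.002]
 [ 0.279  0.96  -0.   ]
 [ 0.002 -0.001 -1.   ]]
[255.40545548 192.883081  ]
175 132
[168.25113261 214.69357586]
```

View pics/w2.png

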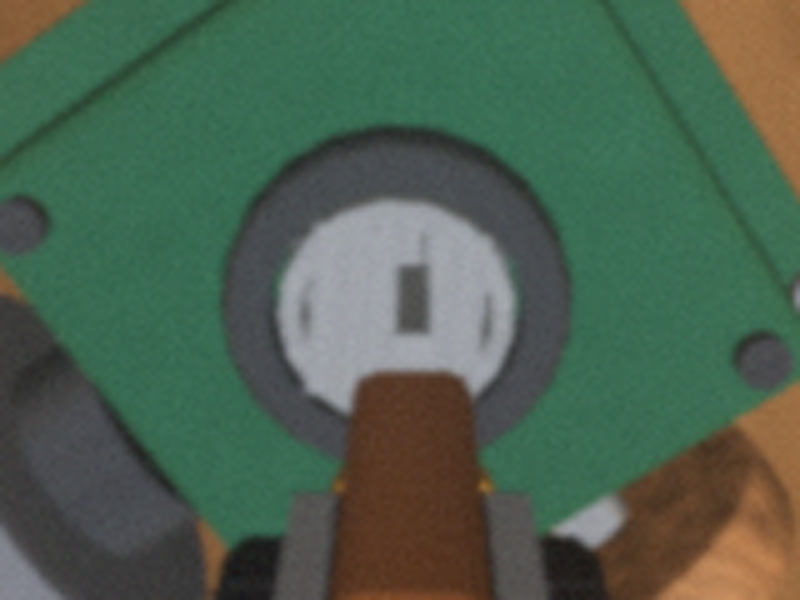

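The ring and plug are centred near (397,300). The key handle hides the lower part, and the dark rectangle at (412,300) is ambiguous. I shift 30 mm along tool +y to see the whole plug face.

```bash
python3 -m pendant '[{"translation":[0,0.015,0],"twist":[0,0,0]},{"translation":[0,0.03,0],"twist":[0,0,0]},{"translation":[0,0.03,0],"twist":[0,0,0]},{"translation":[0,0.03,0],"twist":[0,0,0]}]'
python3 - <<'E'
from h import *
w=env.snapshot("wrist"); np.save("w3.npy",w,allow_pickle=True)
u=proj(w,[.512,.088,.091]); print(u)
x,y=int(u[0])-50,max(0,int(u[1])-40); print(x,y)
for q in ["plug","bush","plug_slot"]: print(q,env.spot_in(w,q)[:2])
im=cv2.cvtColor(np.array(w["image"]),cv2.COLOR_RGB2BGR)[y:y+75,x:x+100]
im=cv2.resize(im,None,fx=8,fy=8,interpolation=cv2.INTER_CUBIC)
im=np.clip((im.astype(float)-40)*1.25,0,255).astype(np.uint8)
cv2.imwrite("pics/w3.png",im)
E
```

```text
time: 8.27
position: [0.5199, 0.1161, 0.2083]
ee_rot: [0.139, 0.99, -0.0, -0.0]
wrist_force: [0.2, -0.1, -1.8]
gripper_width: 0.159
[256.67442315 160.42479244]
206 120
plug [{'box': [229.3, 134.8, 50.9, 49.8], 'confidence': 0.55}]
bush []
plug_slot [{'box': [233.9, 138.0, 47.9, 47.4], 'confidence': 0.6}]
```

View pics/w3.png

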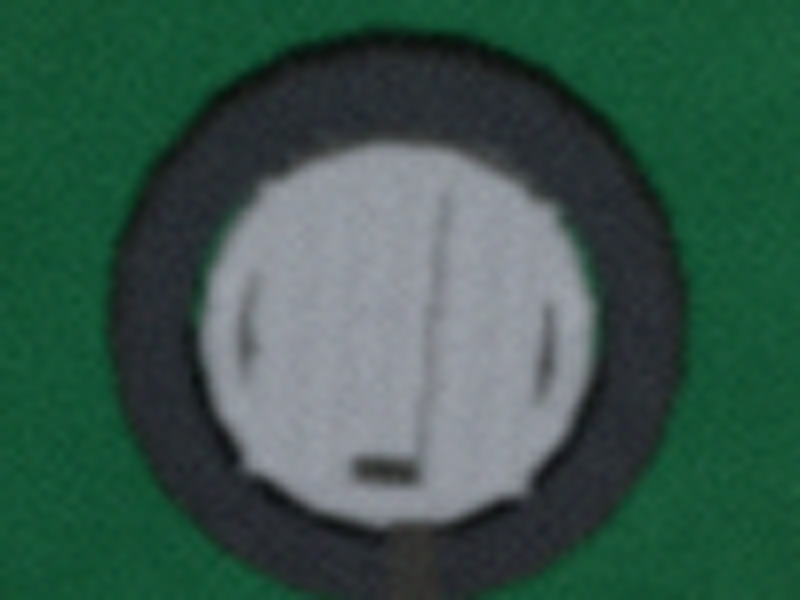

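The full plug face shows now. The slot's right edge runs from (445,190) to (415,480), and its lower end wall is the dark bar at (353–418, 470). The slot is therefore about 6° off the tool's y axis, centred near (400,334). I convert that to corrections.

Run:
```python
from h import *
w=np.load("w3.npy",allow_pickle=True).item(); g=lambda u,v:atz(w,206+u/8,120+v/8,.091)
a,b=g(445,190),g(415,480); c=g(399,334); ring=g(397,320)
print(c,"len",np.linalg.norm(a-b),"slot yaw",np.degrees(np.arctan2(*(b-a)[1::-1])))
s=env.sense(); T=Rn.from_quat(s["ee_rot"]).as_matrix()
print("toolx yaw",np.degrees(np.arctan2(T[1,0],T[0,0])),"tooly yaw",np.degrees(np.arctan2(T[1,1],T[0,1])),s["position"])
print("delta tool",T.T@(c-s["position"]))
for z in (.119,):
  print("blade bottom", proj(w,s["position"]+[0,0,-.0885]))
```

```text
[0.51303812 0.0889794  0.091     ] len 0.033806111614900304 slot yaw 68.4188206683333
toolx yaw 163.97990016018312 tooly yaw 73.9799007669678 [0.5196917  0.11525886 0.20835156]
delta tool [-0.00086357 -0.02707197  0.11735686]
blade bottom [256.77869023 200.59946892]
```

```bash
python3 -m pendant '[{"translation":[-0.001,-0.015,0],"twist":[0,0,0.05]},{"translation":[-0.001,-0.027,0],"twist":[0,0,0.097]},{"translation":[-0.001,-0.027,0],"twist":[0,0,0.097]},{"translation":[-0.001,-0.027,0.012],"twist":[0,0,0.097]},{"translation":[-0.001,-0.027,0.022],"twist":[0,0,0.097]}]'
python3 -m pendant '[{"translation":[0,0,0],"twist":[0,0,0]},{"translation":[0,0,0.003],"twist":[0,0,0]},{"translation":[0,0,0.006],"twist":[0,0,0]},{"translation":[0,0,0.009],"twist":[0,0,0]},{"translation":[0,0,0.009],"twist":[0,0,0]}]'
python3 - <<'E'
from h import *
s=env.sense(); print(s["position"],s["wrist_force"],s["torque"])
E
```

```text
time: 8.88
position: [0.5138, 0.0893, 0.1863]
ee_rot: [0.187, 0.982, 0.0, 0.001]
wrist_force: [-0.4, 0.8, -2.4]
gripper_width: 0.155
time: 9.3
position: [0.5132, 0.0896, 0.1769]
ee_rot: [0.187, 0.982, -0.0, -0.0]
wrist_force: [-0.7, -0.6, -1.9]
gripper_width: 0.157
[0.51318426 0.08964657 0.17688313] [-0.67128787 -0.62774809 -1.94648776] [-0.00217699  0.0495615   0.0179981 ]
```

The blade is about 2.6 mm below the rim with no contact force, so I continue down.

```bash
python3 -m pendant '[{"translation":[0,0,0.002],"twist":[0,0,0]},{"translation":[0,0,0.004],"twist":[0,0,0]},{"translation":[0,0,0.004],"twist":[0,0,0]}]'
python3 -m pendant '[{"translation":[0,0,0.002],"twist":[0,0,0]},{"translation":[0,0,0.004],"twist":[0,0,0]},{"translation":[0,0,0.004],"twist":[0,0,0]},{"translation":[0,0,0.004],"twist":[0,0,0]}]'
python3 - <<'E'
from h import *
s=env.sense(); print(s["position"],s["wrist_force"],s["torque"])
E
```

```text
time: 9.55
position: [0.5133, 0.0896, 0.173]
ee_rot: [0.187, 0.982, -0.0, -0.0]
wrist_force: [1.0, 0.1, -2.5]
gripper_width: 0.147
time: 9.88
position: [0.5133, 0.0895, 0.1692]
ee_rot: [0.187, 0.982, -0.0, -0.0]
wrist_force: [0.2, 0.2, -1.7]
gripper_width: 0.157
[0.51328296 0.08954275 0.16918746] [ 0.23328643  0.21158843 -1.69947681] [-0.05313707  0.02486857  0.0166083 ]
```

The blade is in by about 10 mm, freely. Now I turn clockwise (tool +z) in small steps while watching the moment.

```bash
cat > q.py <<'E'
from h import *
s=env.sense(); T=Rn.from_quat(s["ee_rot"]).as_matrix()
print("yaw",round(np.arctan2(T[1,0],T[0,0]),3),s["position"].round(4),"F",s["wrist_force"].round(1),"M",s["torque"].round(3),round(s["gripper_width"],3))
E
python3 q.py
python3 -m pendant '[{"translation":[0,0,0],"twist":[0,0,0.05]},{"translation":[0,0,0],"twist":[0,0,0.1]},{"translation":[0,0,0],"twist":[0,0,0.1]}]' >/dev/null; python3 q.py
python3 -m pendant '[{"translation":[0,0,0],"twist":[0,0,0.05]},{"translation":[0,0,0],"twist":[0,0,0.1]},{"translation":[0,0,0],"twist":[0,0,0.1]}]' >/dev/null; python3 q.py
python3 -m pendant '[{"translation":[0,0,0],"twist":[0,0,0.05]},{"translation":[0,0,0],"twist":[0,0,0.1]},{"translation":[0,0,0],"twist":[0,0,0.1]}]' >/dev/null; python3 q.py
```

```text
yaw 2.766 [0.5133 0.0895 0.1692] F [ 0.2  0.2 -1.7] M [-0.053  0.025  0.017] 0.157
yaw 2.664 [0.5137 0.0893 0.1695] F [ 0.4 -1.6 -2.1] M [-0.223 -0.234  0.045] 0.159
yaw 2.565 [0.5136 0.0894 0.1694] F [ 0.2 -2.  -2. ] M [-0.317 -0.27   0.021] 0.158
yaw 2.466 [0.5136 0.0894 0.1694] F [ 0.2 -1.2 -1.4] M [-0.317 -0.199  0.019] 0.162
```

```bash
python3 -m pendant '[{"translation":[0,0,0],"twist":[0,0,0.05]},{"translation":[0,0,0],"twist":[0,0,0.1]},{"translation":[0,0,0],"twist":[0,0,0.1]}]' >/dev/null; python3 q.py
python3 -m pendant '[{"translation":[0,0,0],"twist":[0,0,0.05]},{"translation":[0,0,0],"twist":[0,0,0.1]},{"translation":[0,0,0],"twist":[0,0,0.1]}]' >/dev/null; python3 q.py
```

```text
yaw 2.367 [0.5135 0.0894 0.1694] F [ 0.9 -0.9 -2.2] M [-0.334 -0.146  0.024] 0.158
yaw 2.268 [0.5134 0.0895 0.1694] F [ 0.5 -1.  -1.3] M [-0.308 -0.161  0.031] 0.155
```

```bash
python3 -m pendant '[{"translation":[0,0,0],"twist":[0,0,0.05]},{"translation":[0,0,0],"twist":[0,0,0.1]},{"translation":[0,0,0],"twist":[0,0,0.1]}]' >/dev/null; python3 q.py
```

```text
yaw 2.168 [0.5134 0.0895 0.1694] F [-0.3 -1.2 -0.4] M [-0.328 -0.048 -0.027] 0.153
```

```bash
python3 -m pendant '[{"translation":[0,0,0],"twist":[0,0,0.05]},{"translation":[0,0,0],"twist":[0,0,0.1]},{"translation":[0,0,0],"twist":[0,0,0.1]}]' >/dev/null; python3 q.py
python3 -m pendant '[{"translation":[0,0,0],"twist":[0,0,0.05]},{"translation":[0,0,0],"twist":[0,0,0.1]},{"translation":[0,0,0],"twist":[0,0,0.1]}]' >/dev/null; python3 q.py
```

```text
yaw 2.068 [0.5133 0.0895 0.1693] F [-0.6 -0.3 -0.7] M [-0.273 -0.026  0.041] 0.156
yaw 1.968 [0.5132 0.0896 0.1693] F [-0.2 -0.6 -0.2] M [-0.163  0.081  0.   ] 0.16
```

```bash
python3 -m pendant '[{"translation":[0,0,0],"twist":[0,0,0.05]},{"translation":[0,0,0],"twist":[0,0,0.1]},{"translation":[0,0,0],"twist":[0,0,0.1]}]' >/dev/null; python3 q.py
```

```text
yaw 1.869 [0.5132 0.0896 0.1693] F [-0.4 -0.6 -1. ] M [-0.047  0.172 -0.014] 0.156
```

```bash
python3 -m pendant '[{"translation":[0,0,0],"twist":[0,0,0.05]},{"translation":[0,0,0],"twist":[0,0,0.1]},{"translation":[0,0,0],"twist":[0,0,0.1]}]' >/dev/null; python3 q.py
```

```text
yaw 1.769 [0.5132 0.0897 0.1693] F [-1.3 -1.  -0.7] M [0.079 0.172 0.047] 0.156
```

```bash
python3 -m pendant '[{"translation":[0,0,0],"twist":[0,0,0.05]},{"translation":[0,0,0],"twist":[0,0,0.1]},{"translation":[0,0,0],"twist":[0,0,0.1]}]' >/dev/null; python3 q.py
```

```text
yaw 1.669 [0.5131 0.0897 0.1693] F [-1.3  0.7  0.3] M [0.116 0.345 0.201] 0.156
```

The moment is rising (0.20 N m at 1.1 rad), so the taper is biting. I take finer steps.

```bash
python3 -m pendant '[{"translation":[0,0,0],"twist":[0,0,0.025]},{"translation":[0,0,0],"twist":[0,0,0.04]},{"translation":[0,0,0],"twist":[0,0,0.04]},{"translation":[0,0,0],"twist":[0,0,0.04]}]' >/dev/null; python3 q.py
python3 -m pendant '[{"translation":[0,0,0],"twist":[0,0,0.0]}]' >/dev/null; python3 q.py
```

```text
yaw 1.629 [0.5132 0.0897 0.1693] F [-1.4  0.9 -0.1] M [0.285 0.548 0.502] 0.157
yaw 1.628 [0.5132 0.0897 0.1693] F [-1.6  1.9  0.3] M [0.38  0.618 0.485] 0.155
```

```bash
python3 -m pendant '[{"translation":[0,0,0],"twist":[0,0,0.025]},{"translation":[0,0,0],"twist":[0,0,0.04]},{"translation":[0,0,0],"twist":[0,0,0.04]},{"translation":[0,0,0],"twist":[0,0,0.04]}]' >/dev/null; python3 q.py
python3 -m pendant '[{"translation":[0,0,0],"twist":[0,0,0.0]}]' >/dev/null; python3 q.py
```

```text
yaw 1.587 [0.5132 0.0897 0.1693] F [-2.7  2.2  0.8] M [0.547 0.743 0.566] 0.151
yaw 1.587 [0.5132 0.0897 0.1693] F [-2.7  1.9  1.8] M [0.601 0.775 0.528] 0.156
```

```bash
python3 -m pendant '[{"translation":[0,0,0],"twist":[0,0,0.02]},{"translation":[0,0,0],"twist":[0,0,0.03]},{"translation":[0,0,0],"twist":[0,0,0.03]},{"translation":[0,0,0],"twist":[0,0,0.03]}]' >/dev/null; python3 q.py
python3 -m pendant '[{"translation":[0,0,0],"twist":[0,0,0.0]}]' >/dev/null; python3 q.py
```

```text
yaw 1.556 [0.5133 0.0896 0.1693] F [-3.3  2.2  1.4] M [0.742 0.892 0.56 ] 0.159
yaw 1.556 [0.5132 0.0896 0.1693] F [-3.9  2.7  1.3] M [0.794 0.922 0.628] 0.155
```

It is snug at about 0.6 N m. I back off to unload, then lift out.

```bash
python3 -m pendant '[{"translation":[0,0,0],"twist":[0,0,-0.04]},{"translation":[0,0,0],"twist":[0,0,-0.04]},{"translation":[0,0,0],"twist":[0,0,-0.04]}]' >/dev/null; python3 q.py
python3 -m pendant '[{"translation":[0,0,0],"twist":[0,0,-0.04]},{"translation":[0,0,0],"twist":[0,0,-0.04]},{"translation":[0,0,0],"twist":[0,0,-0.04]}]' >/dev/null; python3 q.py
python3 -m pendant '[{"translation":[0,0,0],"twist":[0,0,-0.04]},{"translation":[0,0,0],"twist":[0,0,-0.04]},{"translation":[0,0,0],"twist":[0,0,-0.04]}]' >/dev/null; python3 q.py
```

```text
yaw 1.595 [0.5133 0.0896 0.1692] F [-3.1  3.3 -0.6] M [0.889 0.75  0.14 ] 0.158
yaw 1.634 [0.5135 0.0895 0.1692] F [-1.3  2.5 -1.4] M [0.786 0.448 0.041] 0.159
yaw 1.674 [0.5136 0.0893 0.1692] F [-1.5  1.7 -1.2] M [ 0.342  0.153 -0.004] 0.157
```

Unloaded to zero. I lift out and carry the key back towards the stand, staying high.

```bash
python3 -m pendant '[{"translation":[0,0,-0.004],"twist":[0,0,0]},{"translation":[0,0,-0.012],"twist":[0,0,0]},{"translation":[0,0,-0.024],"twist":[0,0,0]},{"translation":[0,0,-0.04],"twist":[0,0,0]},{"translation":[0,0,-0.052],"twist":[0,0,0]}]'
python3 -m pendant '[{"translation":[-0.035,-0.005,0],"twist":[0,0,0]},{"translation":[-0.07,-0.01,0],"twist":[0,0,0]},{"translation":[-0.105,-0.014,0],"twist":[0,0,0]},{"translation":[-0.14,-0.019,0],"twist":[0,0,0]},{"translation":[-0.175,-0.023,0],"twist":[0,0,0]}]'
python3 -m pendant '[{"translation":[-0.035,-0.005,0],"twist":[0,0,0.08]},{"translation":[-0.065,-0.009,0],"twist":[0,0,0.16]},{"translation":[-0.072,-0.010,0],"twist":[0,0,0.231]},{"translation":[-0.072,-0.010,0],"twist":[0,0,0.231]},{"translation":[-0.072,-0.010,0],"twist":[0,0,0.231]}]'
python3 q.py
python3 - <<'E'
from h import *
w=env.snapshot("scene"); s=env.sense(); T=Rn.from_quat(s["ee_rot"]).as_matrix(); P=s["position"]
save(w,"pics/s4.png",(165,90,100,130),4.5)
f=lambda X:((proj(w,X)-[165,90])*4.5).round(1)
c=P-T[:,2]*.005
for th in np.radians([-4,0,4]):
  a=np.cos(th)*(-T[:,2])+np.sin(th)*T[:,1]; q=np.cos(th)*T[:,1]+np.sin(th)*T[:,2]
  b=c-.0935*a; y=T[:,0]
  # front(+x end) corners: -y side, +y side ; back(-x end) -y side
  print(round(np.degrees(th)),"htop",f(b+.121*a+.022*q-.007*y),f(b+.121*a+.022*q+.007*y),"hbot",f(b+.066*a+.022*q-.007*y),f(b+.066*a+.022*q+.007*y),
   "blade +x",f(b+.014*q-.0025*y),f(b+.014*q+.0025*y),"-x",f(b-.014*q-.0025*y))
E
```

```text
time: 15.05
position: [0.514, 0.0892, 0.2232]
ee_rot: [0.669, 0.743, 0.0, 0.001]
wrist_force: [0.5, 0.4, -1.9]
gripper_width: 0.158
time: 15.47
position: [0.5089, -0.0889, 0.2224]
ee_rot: [0.669, 0.743, 0.0, 0.001]
wrist_force: [1.7, 1.5, -2.0]
gripper_width: 0.158
time: 15.88
position: [0.5066, -0.16, 0.2219]
ee_rot: [0.75, 0.661, 0.0, 0.0]
wrist_force: [0.3, 0.7, -1.5]
gripper_width: 0.158
yaw 1.445 [ 0.5066 -0.16    0.2219] F [ 0.3  0.7 -1.5] M [ 0.05  -0.003 -0.002] 0.158
-4 htop [127.9 117.6] [161.7 110.7] hbot [144.1 252. ] [176.5 244.2] blade +x [164.6 391.3] [175.5 388.2] -x [139.  368.1]
0 htop [130.2 122.8] [164.  115.8] hbot [142.6 254. ] [174.9 246.2] blade +x [158.6 387.3] [169.5 384.3] -x [133.  360.4]
4 htop [132.5 128.2] [166.3 121.2] hbot [141.  255.6] [173.2 247.8] blade +x [152.7 382.4] [163.5 379.4] -x [127.  351.9]
```

View pics/s4.png

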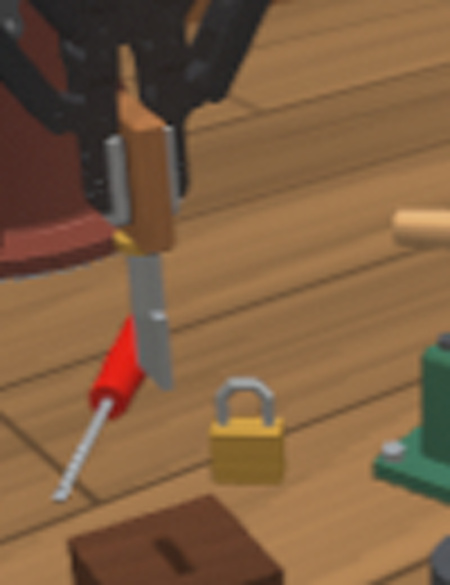

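The key is still upright in the grip: the blade corners are at (160,388) and (138,362) against a model of (159,387) and (133,360). The stand slot is below at (173,555). I lower it.

```bash
python3 -m pendant '[{"translation":[0,-0.001,0.03],"twist":[0,0,0]},{"translation":[0,-0.001,0.055],"twist":[0,0,0]},{"translation":[0,-0.001,0.075],"twist":[0,0,0]},{"translation":[0,-0.001,0.085],"twist":[0,0,0]},{"translation":[0,-0.001,0.085],"twist":[0,0,0]}]' >/dev/null; python3 q.py
python3 -m pendant '[{"translation":[0,0,0.004],"twist":[0,0,0]},{"translation":[0,0,0.008],"twist":[0,0,0]},{"translation":[0,0,0.012],"twist":[0,0,0]},{"translation":[0,0,0.012],"twist":[0,0,0]}]' > /dev/null; python3 q.py
```

```text
yaw 1.448 [ 0.5044 -0.1578  0.1347] F [ 0.1  0.2 -1.2] M [0.011 0.059 0.025] 0.158
yaw 1.445 [ 0.5056 -0.1594  0.1243] F [-0.9  0.7 -2.3] M [-0.002  0.013 -0.025] 0.157
```

```bash
python3 -m pendant '[{"translation":[0,0,0.004],"twist":[0,0,0]},{"translation":[0,0,0.008],"twist":[0,0,0]},{"translation":[0,0,0.012],"twist":[0,0,0]},{"translation":[0,0,0.012],"twist":[0,0,0]}]' >/dev/null; python3 q.py
python3 -m pendant '[{"translation":[0,0,0.003],"twist":[0,0,0]},{"translation":[0,0,0.006],"twist":[0,0,0]},{"translation":[0,0,0.009],"twist":[0,0,0]},{"translation":[0,0,0.009],"twist":[0,0,0]}]' > /dev/null; python3 q.py
```

```text
yaw 1.445 [ 0.505  -0.1593  0.1115] F [-0.3 -0.1 -2.6] M [ 0.018 -0.01   0.048] 0.158
yaw 1.445 [ 0.5051 -0.1593  0.1027] F [-0.4  0.6 -2.2] M [ 0.003  0.04  -0.037] 0.157
```

```bash
python3 -m pendant '[{"translation":[0,0,0.0015],"twist":[0,0,0]},{"translation":[0,0,0.0015],"twist":[0,0,0]}]' >/dev/null; python3 q.py
python3 -m pendant '[{"translation":[0,0,0],"twist":[0,0,0]},{"translation":[0,0,0],"twist":[0,0,0]},{"translation":[0,0,0],"twist":[0,0,0]},{"translation":[0,0,0],"twist":[0,0,0]},{"translation":[0,0,0],"twist":[0,0,0]}]' 0.05 >/dev/null; python3 q.py
python3 -m pendant '[{"translation":[0,0,-0.01],"twist":[0,0,0]},{"translation":[0,0,-0.035],"twist":[0,0,0]},{"translation":[0,0,-0.07],"twist":[0,0,0]},{"translation":[0,0,-0.105],"twist":[0,0,0]},{"translation":[0,0,-0.14],"twist":[0,0,0]}]'
python3 -m pendant '[{"translation":[0,0,-0.015],"twist":[0,0,0]},{"translation":[0,0,-0.015],"twist":[0,0,0]},{"translation":[0,0,-0.015],"twist":[0,0,0]}]'
python3 - <<'E'
from h import *
s=env.snapshot("scene"); w=env.snapshot("wrist")
A=cv2.resize(cv2.cvtColor(np.array(s["image"]),cv2.COLOR_RGB2BGR)[140:260,150:330],None,fx=3.3,fy=3.3,interpolation=2)
B=cv2.cvtColor(np.array(w["image"]),cv2.COLOR_RGB2BGR)[90:260,170:400]
B=cv2.resize(B,(594,int(170*594/230)))
cv2.imwrite("pics/s5.png",cv2.resize(np.vstack([A,B]),None,fx=.7,fy=.7))
f=lambda X:((proj(s,X)-[150,140])*3.3*.7).round(0)
for dz in (0,.01): print(f([.505,-.16,.133+dz]),f([.505,-.16,.04]))
E
```

```text
yaw 1.445 [ 0.5054 -0.1594  0.1016] F [-0.5 -0.1 -1.7] M [ 0.025  0.004 -0.054] 0.159
yaw 1.445 [ 0.5056 -0.1595  0.102 ] F [ 0.7  0.1 -0.5] M [ 0.005 -0.029  0.01 ] 0.588
time: 18.35
position: [0.5051, -0.1592, 0.2442]
ee_rot: [0.75, 0.661, 0.0, 0.0]
wrist_force: [0.8, -0.2, -0.0]
gripper_width: 0.583
time: 18.6
position: [0.506, -0.1596, 0.2581]
ee_rot: [0.75, 0.661, 0.0, 0.001]
wrist_force: [0.6, 0.1, 0.4]
gripper_width: 0.59
[110.  75.] [119. 167.]
[109.  65.] [119. 167.]
```

View pics/s5.png

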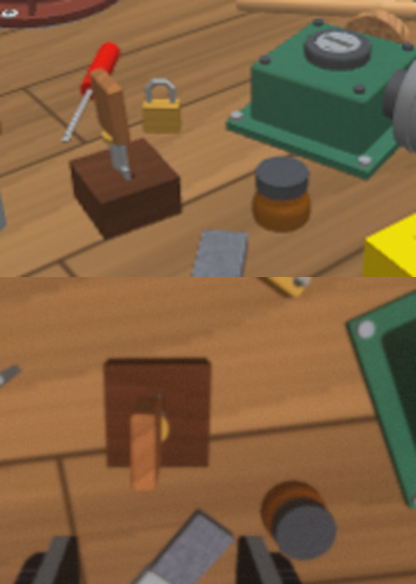

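The key is back in the stand, leaning a few degrees sideways within the slot play (geometric limit about 6°, or 0.107 rad). The bystanders have not moved. I take one look at the plug to confirm it did not spring back.

```bash
python3 -m pendant '[{"translation":[0.035,-0.004,0],"twist":[0,0,0]},{"translation":[0.07,-0.008,0],"twist":[0,0,0]},{"translation":[0.105,-0.011,0],"twist":[0,0,0]},{"translation":[0.14,-0.015,0],"twist":[0,0,0]},{"translation":[0.175,-0.019,0],"twist":[0,0,0]}]' >/dev/null
python3 -m pendant '[{"translation":[0.035,-0.004,0.01],"twist":[0,0,0]},{"translation":[0.071,-0.007,0.03],"twist":[0,0,0]},{"translation":[0.071,-0.007,0.05],"twist":[0,0,0]},{"translation":[0.071,-0.007,0.05],"twist":[0,0,0]},{"translation":[0.071,-0.007,0.05],"twist":[0,0,0]}]'
python3 - <<'E'
from h import *
w=env.snapshot("wrist"); np.save("w6.npy",w,allow_pickle=True)
u=proj(w,[.513,.089,.091]); x,y=int(u[0])-45,max(0,int(u[1])-34); print(u,x,y)
im=cv2.cvtColor(np.array(w["image"]),cv2.COLOR_RGB2BGR)[y:y+68,x:x+90]
im=cv2.resize(im,None,fx=8,fy=8,interpolation=cv2.INTER_CUBIC)
cv2.imwrite("pics/w6.png",np.clip((im.astype(float)-40)*1.25,0,255).astype(np.uint8))
E
```

```text
time: 19.53
position: [0.5091, 0.0879, 0.2054]
ee_rot: [0.75, 0.662, -0.002, -0.001]
wrist_force: [0.3, -0.9, 0.2]
gripper_width: 0.585
[259.64276641 195.05405232] 214 161
```

View pics/w6.png

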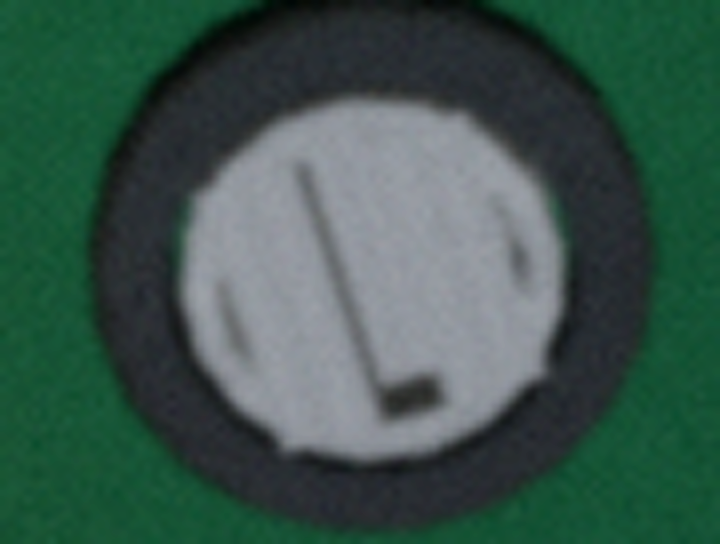

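The slot edge now runs from (300,162) to (382,412). I compute its yaw.

Run:
```python
from h import *
w=np.load("w6.npy",allow_pickle=True).item(); g=lambda u,v:atz(w,214+u/8,161+v/8,.091)
d=g(382,412)-g(300,162); print(np.linalg.norm(d),np.arctan2(d[1],d[0]), "keyfinal",1.556-np.pi/2,"start",np.radians(68.4))
```

```text
0.03251211510314118 0.1758055412208806 keyfinal -0.014796326794896508 start 1.1938052083641215
```

```bash
python3 q.py; python3 -c "
from plant import env
print(env.finish_job())"
```

```text
yaw 1.445 [0.5101 0.0873 0.2066] F [ 1.1 -0.9  0.6] M [ 0.012 -0.032  0.024] 0.588
the job is handed in; nothing more can be done
None
```

I tightened the plug to about 0.6 N m, put the key back in its stand and handed the job in; no verdict was reported.

- **Tightening:** The blade went about 10 mm into the plug's slot without contact force. I turned it clockwise 1.2 rad at the wrist. The taper bit near 1.1 rad, and the last readings were 0.56 and 0.63 N m, inside the 0.4–0.7 range. I then unloaded to zero before lifting the key out.
- **Key:** It went into the stand without contact force, at its original gripping height to within about 1 mm. After release the pictures show it down in the slot, leaning a few degrees sideways; the slot's play limits that to about 0.107 rad (0.15 allowed).
- **Bench and robot:** I saw no bystander moved in the pictures (jar, padlock and brush in the last ones), and the gripper was clear of everything, with no force on it beyond sensor noise.
- **Wedge is the least certain check:** The plug turned 1.02 rad overall.
  - The torque readings imply it was wedged about 0.15–0.2 rad past the bite under load.
  - The last close-up of the slot suggests about 0.1 rad remains after release, give or take 0.03. That is above the required 0.05, but I estimated the bite angle rather than seeing it.

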